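# Push a jammed mandrel out of a conduit offcut

### The job

A duct-test mandrel is jammed in the conduit held in the bench vise. Take the one push rod from the rack that is slim enough for the bore, put it in at the end away from the tray and push the mandrel slowly and steadily out of the far end so that it drops into the tray; then draw the rod out and lay it back in its place in the rack. Leave the other rods and everything else on the bench where they are.

Things in the scene. Friction and masses are not known exactly. Their poses are not given: they have to be found in the camera images.
- vise: Grey bench vise, 330 mm long, fixed to the bench, turned on its swivel; its jaws (70 mm wide, 150 mm high) grip a level offcut of steel conduit. Origin on the bench under the conduit's axis, mid-width of the jaws; z up, y along the conduit from near end to far end, -x towards the screw handle. Conduit axis 145 mm above the bench; jaws end 5 mm above it; jaws reach 35 mm, foot 50 mm either side in y.
- conduit_near (a point): Centre of the open near end of the conduit (the end at vise y = -45 mm), where the rod goes in. Conduit: outside diameter 50 mm, bore 42 mm, 105 mm long, fixed in the vise. Axes as the vise's: y points into the bore.
- conduit_far (a point): Centre of the open far end of the conduit (vise y = +60 mm), where the mandrel's nose peeps out and where it must come out. Axes as the vise's: y points out of the bore.
- mandrel_center (a point): White nylon mandrel stuck in the conduit: body 40 mm across, 64 mm long, flat tail, tapered nose with a 14 mm wire eye; 100 g. Point on its axis, mid-body; y to the nose, tail 32 mm behind. Tail starts 45 to 60 mm inside the near end, nose out of the far end. Takes 6 to 15 N to slide; comes free with its tail 15 mm short of the far end, and drops by the time the rod's end reaches the far end.
- tray: Aluminium catch tray on the bench under the conduit's far end, 200 mm (x) by 170 mm (y), 40 mm high, 4 mm walls and floor, fixed. Origin at the centre of its underside, axes parallel to the vise's.
- rack: Low rod rack fixed on the bench: two timber beams along its x, 70 mm either side of the origin in y, each with three 90 degree steel V brackets (14 mm wide in y, tops 54 mm high) at x = -95, 0, +95 mm. Origin on the bench at its centre, z up, y along the rods. One rod lies in each pair of Vs; between the beams the space under the rods is clear. The slim rod seats with its axis 50 mm above the bench.
- rod_slim: The slim beech push rod: plain round dowel, diameter 28 mm, 200 mm long, about 84 g, the same at both ends. Origin at its centre, y along its length. It lies in any one of the rack's three places.
- rod_slim_center (a point): Centre of the slim rod (mid-length, on its axis); y along its length. Gripped 25 to 45 mm behind its centre it reaches right through the conduit while the fingers stay outside.
- rod_thick_center (a point): Centre of a thicker beech rod of the set, diameter 48 mm, 200 mm long, too thick for this conduit's bore; y along its length. Lies in another place of the rack, axis 64 mm above the bench.
- rod_thickest_center (a point): Centre of a thicker beech rod of the set, diameter 54 mm, 200 mm long, too thick for this conduit's bore; y along its length. Lies in another place of the rack, axis 68 mm above the bench.
- insulator: Bystander: brown ribbed porcelain line insulator, 118 mm tall, 92 mm across, loose. Origin on its underside.
- coupling: Bystander: plain steel conduit coupling standing on end, 64 mm across, 75 mm tall, loose. Origin on its underside.
- wrench: Bystander: spanner lying flat, 200 mm long, loose. Origin on its underside.
- hammer: Bystander: hammer lying flat, loose. Origin on its underside.

How it is judged (in metres and radians):
On the way, in this order (a step that is already met when the one before it is completed fails the run):
1. the slim rod, in the bore from the near end, bears on the mandrel's tail (x of rod_slim_center in the frame of vise between -0.011 and 0.011 m and z of rod_slim_center in the frame of vise between 0.134 and 0.156 m and angle between the y axis of rod_slim and the y axis of vise, either way round below 0.12 rad and y of rod_slim_center in the frame of vise between -0.13 and -0.06 m and contact force between rod_slim and mandrel above 1.5 N and z of mandrel_center in the frame of vise above 0.13 m).
2. the mandrel has dropped out of the far end while the slim rod is still in the bore (x of rod_slim_center in the frame of vise between -0.011 and 0.011 m and z of rod_slim_center in the frame of vise between 0.134 and 0.156 m and angle between the y axis of rod_slim and the y axis of vise, either way round below 0.12 rad and y of rod_slim_center in the frame of vise above -0.09 m and y of mandrel_center in the frame of vise above 0.06 m and z of mandrel_center in the frame of vise below 0.11 m).
At the end, for the whole second after the job is handed in: The mandrel lies at rest in the catch tray; the slim rod lies at rest seated in its pair of Vs in the rack (centre within 30 mm of mid-rack along the rod, axis 42 to 58 mm above the bench, within 0.1 rad of the rack's y) (x of mandrel_center in the frame of tray between -0.1 and 0.1 m and y of mandrel_center in the frame of tray between -0.085 and 0.085 m and z of mandrel_center in the frame of tray between 0 and 0.06 m and linear speed of mandrel below 0.03 m/s and x of rod_slim_center in the frame of rack between -0.115 and 0.115 m and y of rod_slim_center in the frame of rack between -0.03 and 0.03 m and z of rod_slim_center in the frame of rack between 0.042 and 0.058 m and angle between the y axis of rod_slim and the y axis of rack, either way round below 0.1 rad and linear speed of rod_slim below 0.02 m/s); the robot touches nothing.
It fails at once if the mandrel is rammed: it moves faster than 0.2 m/s while still in the conduit (linear speed of mandrel above 0.2 m/s and y of mandrel_center in the frame of vise below 0.06 m and z of mandrel_center in the frame of vise above 0.13 m).
It fails at once if another rod is moved more than 25 mm (distance of any of rod_thick_center, rod_thickest_center from where it was at the start of the episode above 0.025 m).
It fails at once if a bystander is moved more than 30 mm (distance of any of insulator, coupling, wrench, hammer from where it was at the start of the episode above 0.03 m).
It also fails if it takes over 54 s, if anything falls off the work surface, if the arm or the gripper's body presses on something with over 40 N, if the wrist force passes 120 N, or if a joint passes its speed limit or range.

### The arm

A 6-joint arm with a two-finger parallel gripper is mounted at the origin on the work surface. World frame = base frame: x ahead of the robot, y to its left, z up, the work surface at z = 0. Lengths are in m, angles in degrees, forces in N, time in s.
With the tool pointing down it reaches from about 0.35 to 0.975 m from the base axis. Payload 17.4 kg.
Tool frame: the origin (TCP) lies midway between the tips of the shut fingers; the grasp point (between the pads) lies arm.grip_depth behind it (arm.grip_depth is the distance from the TCP to the grasp point, in m); z points along the fingers, y is the line along which they close (so a half turn about z gives the same grasp; the last joint's range is limited). The gripper opens to 85 mm and grips with 20 to 120 N. Pads are 22 mm wide; open, the fingers measure 114 mm over their backs; the gripper's body (76 mm by 85 mm) begins 54 mm behind the grasp point. The pads swing forward as they close: fully open they stand 13 mm farther back than shut.
Start: joints at [68.881, 6.646, 82.598, -0, 90.757, -2.166], TCP at [0.219, 0.638, 0.231] pointing down, gripper open.
Joint ranges: [-162.19, 162.19], [-47.58, 125.68], [4.15, 143.07], [-65.23, 245.23], [0.69, 171.88], [-170.13, 170.13]. Speed limits (degrees/s): [108.29, 108.29, 127.2, 180, 180, 180].

### API

Orientations are given as a 3x3 rotation matrix whose columns are the frame's x, y, z axes.
In Python, from plant import arm gives the robot as it stands. The module is installed in compiled form; this text tells all that it offers.
- The arm moves only by the tool servo_tool, never from a script. Its argument "targets" is one flat list of numbers, 7 for each row, row after row: the gripper command: -1 is shut, 1 is fully open, values between are in proportion, then the shift along the tool's x, y, z in m, then the turn, a rotation vector about the tool's x, y, z in rad. A call has 1 to 5 rows; each row is the pose to reach, as a shift and turn from the pose commanded when the call began, along the tool's axes at that moment; what a row does not reach only later rows make up. A row lasts 1/10 s, in which the tool goes at most 50 mm and 8.59 degrees, less where a joint would pass 70% of its speed; a pose out of reach is approached as far as the arm can. A call with a gripper value outside its range is refused whole. The fingers move at their own pace and stop on an object; "squeeze" is the grip in N (left out, the last holds). Time passes only in rows, so rows that repeat a pose let the fingers close. It gives the time, the measured TCP pose, the force, the opening and the grip force at its end, in the units of the state.
- arm.get_state(): the state, without advancing time (a new reading comes with each control period).
- arm.read_camera(name): name is "side" or "top" or "wrist"; returns (picture, depth): 420x560x3 uint8, red, green, blue; 420x560 float32, m along the optical axis (not along the pixel's ray), 0 where there is no reading.
- arm.camera_model(name): a dict with "camera_matrix" (3x3 intrinsics, pixels), "xyz" and "attitude" of the camera in the world; the wrist camera has in their place "mount" (4x4, takes a point from camera to tool coordinates, whose origin is the TCP and whose axes are the flange's). Camera axes: x right, y down, z forward; pixel columns grow to the right and rows downward; lengths in m; the calibration is good to about 2 mm. The wrist camera is an equidistant fisheye: a pixel r from the principal point sees the ray r / f radians off the axis. A picture is of the moment at which its call begins: read the wrist's pose just before it. camera_model takes no time and is no camera call.
- arm.hand_in(): hands the job in; it is judged then, once.
The state is a dict: "time_s": time; "joints": joint angles; "dq": joint speeds; "tau": joint torques, N m; "eef_pos": TCP position; "tool_rot": TCP orientation; "ft_force": force on the tool from outside, world axes, zero at the start; "wrist_torque": the same for the moment, N m; "gripper_width": opening from 0.0 (shut) to 1.0 (fully open); "gripper_force": force on a finger pad.
Only numpy, scipy, OpenCV 4.12 (cv2) and the standard library are available. Lean on these libraries where they do the work, as an engineer would, in place of code of your own. Each camera call takes 0.05 s, during which the arm holds its last target. There are 200 camera calls.

## Working session

There is one attempt and no reset: what is moved stays moved. The work goes in short steps, Python scripts to look and compute and a tool call to move; the robot and the scene stay as the last step left them, time stands still between calls to the robot, and variables do not carry over. Pictures are saved under pics/ and viewed, at most 10 in all, crops included, and the job is handed in when it is done.

Besides the shell and the picture viewer there is one more tool, called after "Emit:" by a JSON object that holds its "api" and its "payload". servo_tool: Moves the arm, as the interface text tells. Its arguments: {"type":"object","properties":{"targets":{"type":"array","items":{"type":"number"}},"squeeze":{"type":"number"}},"required":["targets"]}

```bash
mkdir -p pics
python3 - <<'E'
from plant import arm
import cv2,numpy as np
np.set_printoptions(precision=4,suppress=True)
for n in ["side","top"]:
    p,d=arm.read_camera(n); m=arm.camera_model(n); print(n,m)
    cv2.imwrite(f"pics/{n}0.png",p[:,:,::-1]); np.savez(f"{n}0.npz",p=p,d=d)
print(arm.camera_model("wrist"),arm.grip_depth,arm.get_state())
E
```

```text
side {'camera_matrix': array([[391.5968,   0.    , 277.1786],
       [  0.    , 391.5968, 213.1794],
       [  0.    ,   0.    ,   1.    ]]), 'xyz': array([ 0.2011, -0.5475,  0.7119]), 'attitude': array([[ 0.8922, -0.2856,  0.3498],
       [-0.4515, -0.5835,  0.675 ],
       [ 0.0113, -0.7602, -0.6496]])}
top {'camera_matrix': array([[483.4392,   0.    , 273.6111],
       [  0.    , 483.4392, 205.5129],
       [  0.    ,   0.    ,   1.    ]]), 'xyz': array([0.3224, 0.0387, 1.158 ]), 'attitude': array([[-0.0064, -0.9807,  0.1952],
       [-0.9999,  0.0092,  0.0135],
       [-0.015 , -0.1951, -0.9807]])}
{'camera_matrix': array([[325.1923,   0.    , 273.7315],
       [  0.    , 325.1923, 209.51  ],
       [  0.    ,   0.    ,   1.    ]]), 'mount': array([[ 0.0005, -0.9464, -0.3231,  0.0836],
       [ 1.    ,  0.0007, -0.0006, -0.0001],
       [ 0.0008, -0.3231,  0.9464, -0.1421],
       [ 0.    ,  0.    ,  0.    ,  1.    ]])} 0.0187 {'time_s': 0.1, 'joints': array([68.8823,  6.6724, 82.6297, -0.0006, 90.7555, -2.167 ]), 'dq': array([-0.0387, -0.09  , -0.1032, -0.0017, -0.0278,  0.0293]), 'tau': array([  0.0026, -73.3657, -63.3793,   0.0001,   0.0051,  -0.0001]), 'eef_pos': array([0.2192, 0.6383, 0.2306]), 'tool_rot': array([[-0.9458,  0.3248, -0.0004],
       [ 0.3248,  0.9458, -0.0009],
       [ 0.    , -0.001 , -1.    ]]), 'ft_force': array([ 0.2139, -0.1048,  0.1069]), 'wrist_torque': array([ 0.0067, -0.0171,  0.0079]), 'gripper_force': 0.0, 'gripper_width': 1.0019304380707672}
```

View pics/top0.png

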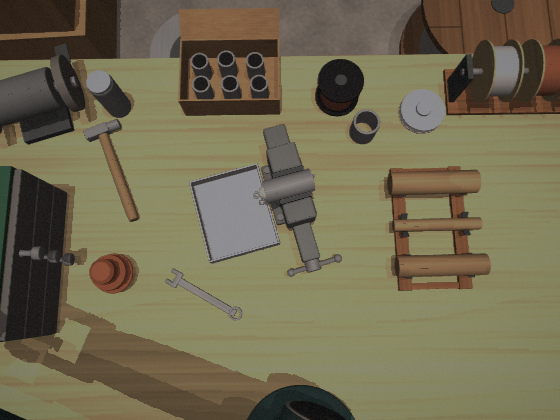

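View pics/side0.png

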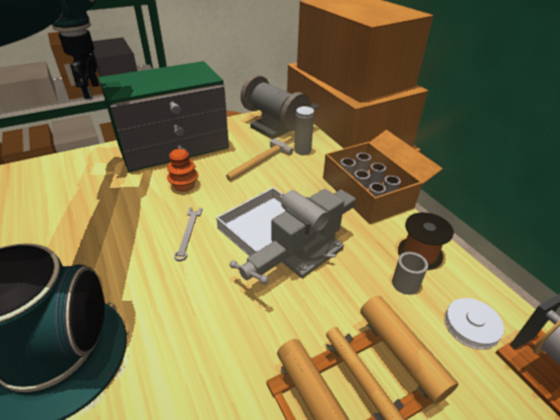

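The top view shows the slim rod in the middle place of the rack (395–482, 224). The conduit runs from its near end at (313,181) to its far end, with the eye, at (258,195). The coupling is at (365,126), beside the approach.

```bash
cat > h.py <<'E'
from plant import arm
import cv2,numpy as np
np.set_printoptions(precision=4,suppress=True)
def rays(n,uv):
    m=arm.camera_model(n);K=m["camera_matrix"];uv=np.asarray(uv,float)
    r=np.c_[(uv-K[:2,2])/K[0,0],np.ones(len(uv))]
    return m["xyz"],r@m["attitude"].T
def cloud(n,d):
    v,u=np.mgrid[:d.shape[0],:d.shape[1]]
    o,r=rays(n,np.c_[u.ravel(),v.ravel()])
    P=(o+r*d.reshape(-1,1)); P[d.ravel()==0]=np.nan
    return P.reshape(d.shape+(3,))
def plane(n,uv,z):
    o,r=rays(n,uv); return o+r*((z-o[2])/r[:,2])[:,None]
E
python3 - <<'E'
from h import *
def fit(P):
    c=np.median(P[:,:2],0); xy=P[:,:2]
    r=cv2.minAreaRect((xy*1000).astype(np.float32)); vx,vy,x0,y0=cv2.fitLine(xy.astype(np.float32),cv2.DIST_HUBER,0,.001,.001).ravel()
    a=np.array([vx,vy]); t=(xy-[x0,y0])@a; w=(xy-[x0,y0])@[-vy,vx]
    lo,hi=np.percentile(t,[.5,99.5]); wl,wh=np.percentile(w,[1,99]); q=np.array([x0,y0])+a*(lo+hi)/2+np.array([-vy,vx])*(wl+wh)/2
    print("n",len(P),"dir",a,"deg",np.degrees(np.arctan2(vy,vx)),"mid",q,"len",hi-lo,"wid",wh-wl,"zmax",np.percentile(P[:,2],[50,98]), "rect",r)
for n,boxes in {"top":dict(cond=(255,325,160,210,.156,.2),slim=(385,490,214,236,.052,.08),thickA=(380,495,165,200,.07,.12),thickB=(390,495,248,282,.07,.12),coup=(345,385,105,150,.06,.09),bench=(330,380,200,300,-.1,.1)),"side":dict(cond=(270,345,180,240,.156,.2),slim=(320,420,320,420,.056,.07))}.items():
    f=np.load(n+"0.npz");P=cloud(n,f["d"])
    for k,(u0,u1,v0,v1,z0,z1) in boxes.items():
        Q=P[v0:v1,u0:u1].reshape(-1,3);Q=Q[(Q[:,2]>z0)&(Q[:,2]<z1)]
        print(n,k,end=" ");fit(Q)
f=np.load("top0.npz");P=cloud("top",f["d"])
# far nose, vise long axis
import sys
np.save("P.npy",P)
hsv=cv2.cvtColor(f["p"],cv2.COLOR_RGB2HSV)
print(hsv[224,[395,400,405,440,475,481,486]],hsv[215,440],hsv[240,440])
E
python3 - <<'E'
import cv2
a=cv2.imread('pics/top0.png')
b=cv2.resize(a[100:300,160:500],None,fx=2.35,fy=2.35,interpolation=cv2.INTER_CUBIC);cv2.imwrite('pics/crop.png',b)
E
```

```text
top cond n 1031 dir [ 0.2572 -0.9663] deg -75.09357 mid [0.5662 0.0243] len 0.11000360938269285 wid 0.04383006078930901 zmax [0.1668 0.1723] rect ((565.0206298828125, 26.017574310302734), (46.94202423095703, 115.40608215332031), 15.695001602172852)
top slim n 1067 dir [ 0.0151 -0.9999] deg -89.13746 mid [ 0.4945 -0.3198] len 0.197849826474512 wid 0.0457571827014954 zmax [0.0618 0.0671] rect ((493.920166015625, -319.9170227050781), (200.45074462890625, 49.63249969482422), 89.57525634765625)
top thickA n 2054 dir [ 0.0127 -0.9999] deg -89.27347 mid [ 0.5894 -0.3127] len 0.1985893306881707 wid 0.050907356915287194 zmax [0.0914 0.0983] rect ((589.9390869140625, -313.3981018066406), (53.72056579589844, 201.1747589111328), 1.0966631174087524)
top thickB n 1918 dir [ 0.0192 -0.9998] deg -88.898994 mid [ 0.4006 -0.3198] len 0.1986364137136972 wid 0.045185570298637935 zmax [0.0847 0.091 ] rect ((400.6808166503906, -320.62518310546875), (46.810821533203125, 202.11312866210938), 0.8718631267547607)
top coup n 303 dir [ 0.9012 -0.4333] deg -25.677414 mid [ 0.7383 -0.1663] len 0.06337864008896227
[... 332 characters left out ...]
60938), (127.00370788574219, 242.8446502685547), 87.33776092529297)
side cond n 629 dir [ 0.3065 -0.9519] deg -72.152374 mid [0.563  0.0221] len 0.10536490158973817 wid 0.03937679440838297 zmax [0.1671 0.1709] rect ((563.87060546875, 23.042964935302734), (42.65825271606445, 106.54456329345703), 15.297450065612793)
side slim n 1637 dir [ 0.0222 -0.9998] deg -88.73006 mid [ 0.5231 -0.3124] len 0.18634891850450683 wid 0.08280616428880083 zmax [0.0621 0.0685] rect ((522.7659912109375, -311.26275634765625), (95.73873138427734, 191.3268585205078), 5.333852767944336)
[[ 19 105 134]
 [ 19 101 139]
 [ 20  99 139]
 [ 17 113 136]
 [ 19 106 135]
 [ 19 100 138]
 [ 29  78 137]] [ 29  72 141] [ 29  77 140]
```

View pics/crop.png

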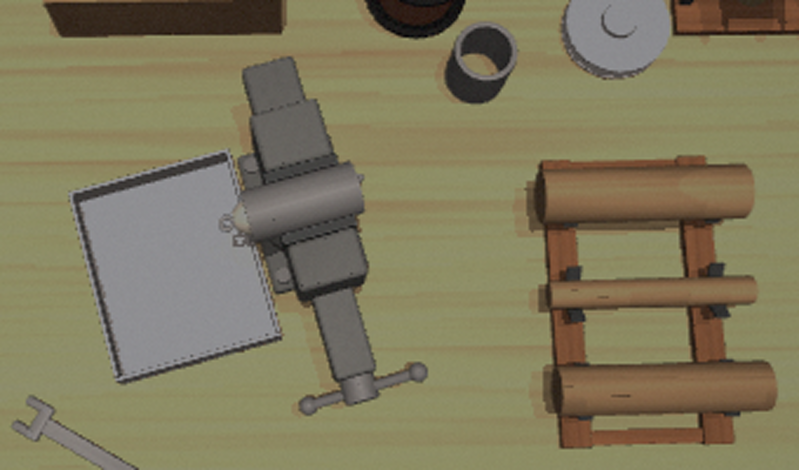

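The crop shows the tray corners at (70,192), (230,152), (281,338) and (120,381). The conduit lies between edges (243,187)-(355,163) and (258,237)-(365,213). Next I'll refine both with contours.

Run:
```python
from h import *
f=np.load("top0.npz");P=np.load("P.npy");hsv=cv2.cvtColor(f["p"],cv2.COLOR_RGB2HSV)
# tray corners (from crop, full-image px), rim z=.04
c=np.array([[70,192],[230,152],[281,338],[120,381]])/2.35+[160,100]
g=cv2.cvtColor(f["p"],cv2.COLOR_RGB2GRAY)
W=plane("top",c,.04);print("tray",W[:,:2],"centre",W.mean(0))
for i,j in((0,1),(3,2),(1,2),(0,3)):
    e=W[j]-W[i];print(np.linalg.norm(e),np.degrees(np.arctan2(e[1],e[0])))
# slim rod midline: colour mask in box
m=((hsv[...,0]<23)&(hsv[...,1]>85)).astype(np.uint8)
for name,(u0,u1,v0,v1),z in(("slim",(408,452,212,238),.05),):
    us=np.arange(u0,u1);mid=[];wd=[]
    for u in us:
        r=np.flatnonzero(m[v0:v1,u])+v0; mid.append((r.min()+r.max())/2);wd.append(len(r))
    q=plane("top",np.c_[us,mid],z)
    p=np.polyfit(q[:,1],q[:,0],1);print(name,"x=%.4f*y+%.4f"%tuple(p),"deg",90-np.degrees(np.arctan(p[0])),"w",np.median(wd))
    row=m[222:227,385:495].mean(0)>.5; r=np.flatnonzero(row)+385;print("ends",r.min(),r.max(),plane("top",[[r.min(),224],[r.max(),224]],.055))
# conduit edges: cast midline at .145 using height mask
D=P[...,2];M=((D>.153)&(D<.19)).astype(np.uint8);M[:,:250]=0;M[:,325:]=0;M[:150]=0;M[220:]=0
M=cv2.medianBlur(M,5);cn=max(cv2.findContours(M,0,1)[0],key=cv2.contourArea)
r=cv2.minAreaRect(cn);print(r,cv2.boxPoints(r));b=plane("top",cv2.boxPoints(r),.16);print(b,b.mean(0))
for a in(((243,187),(355,163)),((258,237),(365,213))):
    e=plane("top",np.array(a)/2.35+[160,100],.148);d=e[1]-e[0];print("edge",e,np.degrees(np.arctan2(*d[1::-1])))
cv2.imwrite("pics/cond.png",cv2.resize(f["p"][150:225,240:340,::-1],None,fx=7,fy=7,interpolation=cv2.INTER_CUBIC))
```

```text
tray [[0.6048 0.2539]
 [0.6452 0.0912]
 [0.4541 0.0408]
 [0.413  0.1994]] centre [0.5293 0.1463 0.04  ]
0.1676157586558669 -76.05071663735528
0.16378621327320575 -75.46178105401366
0.19759539540708332 -165.22408912781577
0.19937057539067962 -164.12808293631588
slim x=-0.0432*y+0.4809 deg 92.47089678376673 w 13.0
ends 386 481 [[ 0.4962 -0.2045  0.055 ]
 [ 0.4942 -0.4216  0.055 ]]
((286.17926025390625, 185.37738037109375), (21.977689743041992, 54.532142639160156), 74.05460357666016) [[256.9434 182.3019]
 [309.3774 167.3208]
 [315.4151 188.4529]
 [262.9811 203.434 ]]
[[ 0.5717  0.0875  0.16  ]
 [ 0.6035 -0.0245  0.16  ]
 [ 0.557  -0.0363  0.16  ]
 [ 0.5257  0.0748  0.16  ]] [0.5645 0.0254 0.16  ]
edge [[ 0.5806  0.0742  0.148 ]
 [ 0.6023 -0.0288  0.148 ]] -78.11710928248495
edge [[ 0.5337  0.0607  0.148 ]
 [ 0.5551 -0.0369  0.148 ]] -77.63034648160983
```

View pics/cond.png

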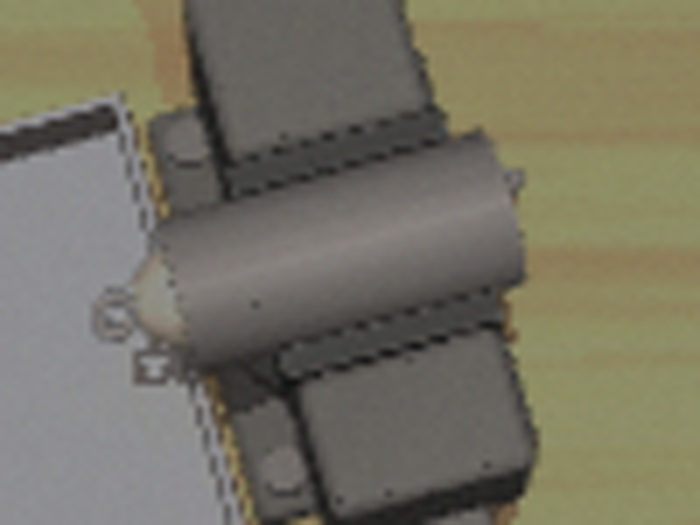

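The crop shows the conduit's silhouette ends: near (480,132)/(522,285), far (165,230)/(205,365). The slim rod's ends are at (394,224.7) and (482.1,223.4) in the full image.

Run:
```python
from h import *
a=plane("top",[[311.6,179.7],[266.4,192.4]],.145);print(a,np.linalg.norm(a[1]-a[0]),np.degrees(np.arctan2(*(a[1]-a[0])[1::-1])))
b=plane("top",[[394,224.7],[482.1,223.4]],.05);print(b,b.mean(0),np.linalg.norm(b[1]-b[0]),np.degrees(np.arctan2(*(b[0]-b[1])[1::-1])))
# depth cross-check: conduit cylinder ridge; slim ridge
from scipy.optimize import least_squares
for n,bx in(("top",(255,325,160,210)),("side",(270,345,180,240))):
    P=cloud(n,np.load(n+"0.npz")["d"])[bx[2]:bx[3],bx[0]:bx[1]].reshape(-1,3)
    P=P[(P[:,2]>.154)&(P[:,2]<.18)];P=P[np.abs(P[:,1]-.022)<.045]
    def res(q):
        x0,z0,k=q; s=(P[:,0]-x0-k*(P[:,1]-.022))*np.cos(np.arctan(k)); return np.hypot(s,P[:,2]-z0)-.025
    r=least_squares(res,[.56,.145,-.26],loss="soft_l1",f_scale=.002);print(n,"x at y=.022, z, yaw",r.x[:2],np.degrees(np.arctan(r.x[2])),np.std(r.fun))
for y in (0.0215,): print(a[0,0]+(y-a[0,1])/(a[1,1]-a[0,1])*(a[1,0]-a[0,0]))
```

```text
[[ 0.58   -0.0297  0.145 ]
 [ 0.5529  0.0679  0.145 ]] 0.10131978094645441 105.528456314276
[[ 0.4951 -0.2239  0.05  ]
 [ 0.4964 -0.4264  0.05  ]] [ 0.4958 -0.3251  0.05  ] 0.2024732726011701 90.35542463936424
top x at y=.022, z, yaw [0.5673 0.1449] -15.266335537918415 0.0031103928646278177
side x at y=.022, z, yaw [0.5668 0.1449] -15.27498082398279 0.0011441123420907282
0.565817390236796
```

Emit:
{"api": "servo_tool", "payload": {"targets": [0.4, 0, 0, -0.06, 0, 0, 0, 0.4, 0, 0, -0.06, 0, 0, 0]}}

```text
time_s: 0.3
eef_pos: [0.2195, 0.639, 0.2962]
tool_rot: [[-0.946, 0.325, 0.002], [0.325, 0.946, 0.004], [-0.0, 0.005, -1.0]]
ft_force: [-0.4, 0.2, 1.0]
gripper_width: 0.705
gripper_force: 0.0
```

```bash
cat >> h.py <<'E'
from scipy.spatial.transform import Rotation as R
def go(x,y,z,yaw,state=None):
    """shift (tool axes) and turn to a tool-down pose, tool x at 90+yaw deg in world"""
    s=state or arm.get_state();T=np.array(s["tool_rot"]);c,k=np.cos(np.radians(yaw)),np.sin(np.radians(yaw))
    G=np.array([[-k,c,0],[c,k,0],[0,0,-1.]])
    print("t",s["time_s"],"pos",s["eef_pos"],"F",s["ft_force"],"w",s["gripper_width"],"j",s["joints"])
    print("shift",T.T@(np.array([x,y,z])-s["eef_pos"]),"turn",R.from_matrix(T.T@G).as_rotvec())
E
python3 -c "
from h import *
go(.4955,-.357,.29,.7)"
```

```text
t 0.3 pos [0.2195 0.639  0.2962] F [-0.3851  0.1866  1.0186] w 0.7051775162357525 j [68.8805  6.0158 77.3221  0.0008 96.3891 -2.1671]
shift [-0.5845 -0.8523  0.0022] turn [ 0.0042 -0.0028  1.2278]
```

Emit:
{"api": "servo_tool", "payload": {"targets": [0.4, -0.585, -0.852, 0, 0, 0, 1.228, 0.4, -0.585, -0.852, 0, 0, 0, 1.228, 0.4, -0.585, -0.852, 0, 0, 0, 1.228, 0.4, -0.585, -0.852, 0, 0, 0, 1.228, 0.4, -0.585, -0.852, 0, 0, 0, 1.228]}}

```text
time_s: 0.8
eef_pos: [0.2862, 0.3957, 0.2912]
tool_rot: [[-0.466, 0.885, 0.0], [0.885, 0.466, 0.0], [0.0, 0.0, -1.0]]
ft_force: [0.6, 0.4, 0.6]
gripper_width: 0.697
gripper_force: 0.0
```

```bash
python3 -c "
from h import *
go(.4955,-.357,.29,.7)"
```

```text
t 0.8 pos [0.2862 0.3957 0.2912] F [0.5756 0.3863 0.6229] w 0.6966493064552086 j [ 51.1337 -17.4767  99.5547  -0.0036  97.9008  23.3849]
shift [-0.7636 -0.1652  0.0011] turn [ 0.0003 -0.0002  0.4721]
```

Emit:
{"api": "servo_tool", "payload": {"targets": [0.4, -0.764, -0.165, 0, 0, 0, 0.472, 0.4, -0.764, -0.165, 0, 0, 0, 0.472, 0.4, -0.764, -0.165, 0, 0, 0, 0.472, 0.4, -0.764, -0.165, 0, 0, 0, 0.472, 0.4, -0.764, -0.165, 0, 0, 0, 0.472]}}

```text
time_s: 1.3
eef_pos: [0.3544, 0.1552, 0.2916]
tool_rot: [[-0.018, 1.0, 0.001], [1.0, 0.018, 0.0], [0.0, 0.001, -1.0]]
ft_force: [0.8, -0.2, -0.5]
gripper_width: 0.701
gripper_force: 0.0
```

```bash
python3 -c "
from h import *
go(.4955,-.357,.29,.7)"
```

```text
t 1.3 pos [0.3544 0.1552 0.2916] F [ 0.7536 -0.157  -0.4522] w 0.7005858138643757 j [ 19.8767 -31.1558 109.0718  -0.002  102.0194  18.8728]
shift [-0.5146  0.1321  0.0015] turn [ 0.0011 -0.0003  0.0053]
```

Emit:
{"api": "servo_tool", "payload": {"targets": [0.4, -0.51, 0.13, 0, 0, 0, 0, 0.4, -0.51, 0.13, 0, 0, 0, 0, 0.4, -0.51, 0.13, 0, 0, 0, 0, 0.4, -0.51, 0.13, 0, 0, 0, 0, 0.4, -0.51, 0.13, 0, 0, 0, 0]}}

```text
time_s: 1.8
eef_pos: [0.4206, -0.0863, 0.2917]
tool_rot: [[-0.018, 1.0, 0.001], [1.0, 0.018, -0.0], [-0.0, 0.001, -1.0]]
ft_force: [1.4, 0.5, 0.6]
gripper_width: 0.7
gripper_force: 0.0
```

```bash
python3 -c "
from h import *
go(.4955,-.357,.2,.7)"
```

```text
t 1.8 pos [ 0.4206 -0.0863  0.2917] F [1.4344 0.5345 0.5673] w 0.7000525000910794 j [-15.005  -25.3393 105.2678   0.005   99.9966 -16.0093]
shift [-0.2719  0.07    0.0919] turn [0.0013 0.0003 0.0053]
```

Emit:
{"api": "servo_tool", "payload": {"targets": [0.4, -0.272, 0.07, 0.09, 0, 0, 0.005, 0.4, -0.272, 0.07, 0.09, 0, 0, 0.005, 0.4, -0.272, 0.07, 0.09, 0, 0, 0.005, 0.4, -0.272, 0.07, 0.09, 0, 0, 0.005, 0.4, -0.272, 0.07, 0.09, 0, 0, 0.005]}}

```text
time_s: 2.3
eef_pos: [0.4842, -0.3157, 0.2144]
tool_rot: [[-0.013, 1.0, 0.0], [1.0, 0.013, -0.0], [-0.0, 0.0, -1.0]]
ft_force: [1.4, 1.0, 0.7]
gripper_width: 0.699
gripper_force: 0.0
```

Emit:
{"api": "servo_tool", "payload": {"targets": [0.4, -0.03, 0.008, 0.01, 0, 0, 0, 0.4, -0.03, 0.008, 0.01, 0, 0, 0, 0.4, -0.03, 0.008, 0.01, 0, 0, 0]}}

```text
time_s: 2.6
eef_pos: [0.4924, -0.3437, 0.2045]
tool_rot: [[-0.012, 1.0, -0.001], [1.0, 0.012, 0.001], [0.001, -0.001, -1.0]]
ft_force: [-0.6, 0.3, 0.2]
gripper_width: 0.698
gripper_force: 0.0
```

Run:
```python
from h import *
go(.4955,-.357,.0313,.7)
p,d=arm.read_camera("wrist");cv2.imwrite("pics/w1.png",p[:,:,::-1]);np.savez("w1.npz",p=p,d=d)
```

```text
t 2.6 pos [ 0.4924 -0.3437  0.2045] F [-0.5792  0.2647  0.226 ] w 0.6982260316111486 j [-37.3512  -2.1031  94.0854   0.0068  88.0879 -38.0433]
shift [-0.0135  0.0031  0.1732] turn [-0.0009 -0.0008 -0.0001]
```

View pics/w1.png

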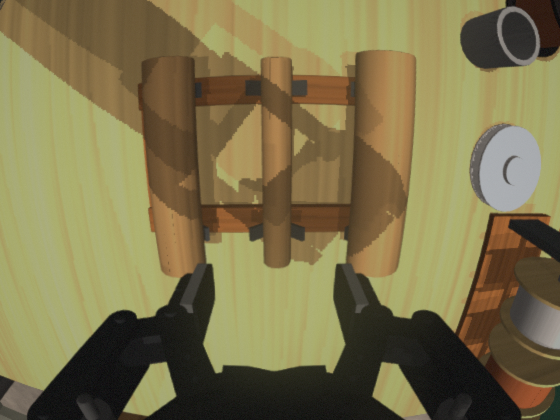

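The wrist view shows the slim rod from (276,57) to (277,267), midway between the fingers, with the thick rods clear on both sides. I'll cast its ends to the rod's height.

```bash
cat >> h.py <<'E'
def wrist(uv,z,s):
    m=arm.camera_model("wrist");K=m["camera_matrix"];M=m["mount"];q=np.asarray(uv,float)-K[:2,2]
    r=np.linalg.norm(q,axis=1);th=r/K[0,0]
    d=np.c_[q/np.maximum(r,1e-9)[:,None]*np.sin(th)[:,None],np.cos(th)]
    T=np.array(s["tool_rot"]);o=np.array(s["eef_pos"])+T@M[:3,3];d=d@(T@M[:3,:3]).T
    return o+d*((z-o[2])/d[:,2])[:,None]
E
python3 - <<'E'
from h import *
s=arm.get_state()
print(s["eef_pos"],s["time_s"])
a=wrist([[276.5,57],[277.5,267]],.057,s);print("ends",a,a.mean(0))
b=wrist([[276.5,80],[277,150],[277,230]],.05,s);print("axis",b)
go(.4955,-.357,.0313,.7)
E
```

```text
[ 0.4925 -0.3431  0.2052] 2.65
ends [[ 0.4929 -0.2191  0.057 ]
 [ 0.497  -0.4209  0.057 ]] [ 0.495 -0.32   0.057]
axis [[ 0.4932 -0.2393  0.05  ]
 [ 0.4946 -0.3037  0.05  ]
 [ 0.4959 -0.3829  0.05  ]]
t 2.65 pos [ 0.4925 -0.3431  0.2052] F [ 0.3669 -0.015  -0.2121] w 0.6978815091296369 j [-37.2999  -2.1862  94.1005   0.0103  88.0915 -38.037 ]
shift [-0.014   0.0028  0.1739] turn [ 0.     -0.0002  0.0006]
```

Emit:
{"api": "servo_tool", "payload": {"targets": [0.4, -0.013, 0.003, 0.05, 0, 0, -0.005, 0.4, -0.013, 0.003, 0.1, 0, 0, -0.005, 0.4, -0.013, 0.003, 0.14, 0, 0, -0.005, 0.4, -0.013, 0.003, 0.16, 0, 0, -0.005, 0.4, -0.013, 0.003, 0.178, 0, 0, -0.005]}}

```text
time_s: 3.15
eef_pos: [0.4957, -0.3551, 0.0264]
tool_rot: [[-0.019, 1.0, 0.0], [1.0, 0.019, 0.0], [0.0, 0.0, -1.0]]
ft_force: [-0.6, -1.4, 0.5]
gripper_width: 0.702
gripper_force: 0.0
```

Emit:
{"api": "servo_tool", "payload": {"targets": [0.4, 0, 0, 0, 0, 0, 0, 0.4, 0, 0, 0, 0, 0, 0, 0.4, 0, 0, 0, 0, 0, 0]}}

```text
time_s: 3.45
eef_pos: [0.4965, -0.3564, 0.029]
tool_rot: [[-0.018, 1.0, 0.002], [1.0, 0.018, -0.001], [-0.002, 0.002, -1.0]]
ft_force: [0.4, 0.3, 0.6]
gripper_width: 0.698
gripper_force: 0.0
```

```bash
python3 -c "
from h import *
go(.4955,-.356,.027,1)"
```

```text
t 3.45 pos [ 0.4965 -0.3564  0.029 ] F [0.4266 0.3377 0.595 ] w 0.6975639881870626 j [-38.0685   6.0555 102.6528   0.003   71.1508 -39.1291]
shift [ 0.0004 -0.001   0.002 ] turn [0.0019 0.0015 0.001 ]
```

Close.

Emit:
{"api": "servo_tool", "payload": {"targets": [-1, 0, -0.001, 0.001, 0, 0, 0, -1, 0, -0.001, 0.001, 0, 0, 0, -1, 0, -0.001, 0.001, 0, 0, 0, -1, 0, -0.001, 0.001, 0, 0, 0, -1, 0, -0.001, 0.001, 0, 0, 0], "squeeze": 80}}

```text
time_s: 3.95
eef_pos: [0.495, -0.3565, 0.0268]
tool_rot: [[-0.018, 1.0, 0.001], [1.0, 0.018, -0.0], [-0.0, 0.001, -1.0]]
ft_force: [-1.2, 2.8, 6.5]
gripper_width: 0.309
gripper_force: 78.1
```

Emit:
{"api": "servo_tool", "payload": {"targets": [-1, 0, 0, 0, 0, 0, 0, -1, 0, 0, 0, 0, 0, 0]}}

```text
time_s: 4.15
eef_pos: [0.495, -0.3565, 0.0269]
tool_rot: [[-0.018, 1.0, 0.001], [1.0, 0.018, -0.0], [-0.0, 0.001, -1.0]]
ft_force: [-1.1, 2.1, 6.9]
gripper_width: 0.305
gripper_force: 78.1
```

Emit:
{"api": "servo_tool", "payload": {"targets": [-1, 0, 0, -0.015, 0, 0, 0, -1, 0, 0, -0.04, 0, 0, 0, -1, 0, 0, -0.07, 0, 0, 0, -1, 0, 0, -0.095, 0, 0, 0, -1, 0, 0, -0.095, 0, 0, 0]}}

```text
time_s: 4.65
eef_pos: [0.4959, -0.3574, 0.1261]
tool_rot: [[-0.018, 1.0, 0.005], [1.0, 0.018, -0.004], [-0.004, 0.005, -1.0]]
ft_force: [0.6, -0.3, -1.0]
gripper_width: 0.308
gripper_force: 78.6
```

Run:
```python
from h import *
# vise frame, pre-insert: rod centre at near end -(100+30)mm, grip 35.5 mm behind
yv=np.array([-.2639,.9646]);near=np.array([.581,-.029])
t=near-yv*(.130+.0355);print(t)
go(t[0],t[1],.122,15.3)
p,d=arm.read_camera("wrist");cv2.imwrite("pics/w2.png",p[:,:,::-1]);
```

```text
[ 0.6247 -0.1886]
t 4.65 pos [ 0.4959 -0.3574  0.1261] F [ 0.6146 -0.3061 -0.9796] w 0.30839835558898904 j [-38.1676   1.2721  98.1036  -0.0031  80.2811 -39.1942]
shift [0.1664 0.1318 0.0041] turn [ 0.0041  0.0044 -0.2491]
```

View pics/w2.png

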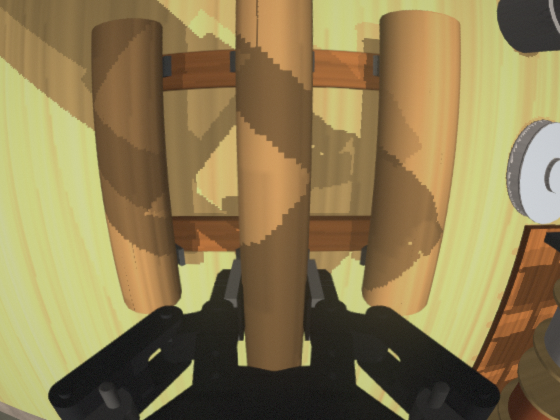

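The wrist view shows the rod straight along the tool axis between the fingers, with its front end above the picture. Now to the pre-insertion pose.

Emit:
{"api": "servo_tool", "payload": {"targets": [-1, 0.166, 0.132, 0, 0, 0, -0.249, -1, 0.166, 0.132, 0, 0, 0, -0.249, -1, 0.166, 0.132, 0, 0, 0, -0.249, -1, 0.166, 0.132, 0, 0, 0, -0.249, -1, 0.166, 0.132, 0, 0, 0, -0.249]}}

```text
time_s: 5.2
eef_pos: [0.6254, -0.1841, 0.1201]
tool_rot: [[-0.267, 0.964, -0.001], [0.964, 0.267, 0.001], [0.001, -0.001, -1.0]]
ft_force: [0.8, -1.1, -1.4]
gripper_width: 0.307
gripper_force: 78.8
```

Emit:
{"api": "servo_tool", "payload": {"targets": [-1, 0, 0, 0, 0, 0, 0, -1, 0, 0, 0, 0, 0, 0, -1, 0, 0, 0, 0, 0, 0]}}

```text
time_s: 5.5
eef_pos: [0.6229, -0.1891, 0.1208]
tool_rot: [[-0.263, 0.965, -0.001], [0.965, 0.263, -0.0], [0.0, -0.001, -1.0]]
ft_force: [0.1, -1.3, -0.8]
gripper_width: 0.305
gripper_force: 78.8
```

Run:
```python
from h import *
go(.6247,-.1886,.122,15.3)
for n in("top","side"):
    p,d=arm.read_camera(n);np.savez(n+"1.npz",p=p,d=d)
    cr=p[120:280,240:440] if n=="top" else p[150:330,230:460]
    globals()[n]=cv2.resize(cr,(700,290 if n=="top" else 300),interpolation=cv2.INTER_CUBIC)
cv2.imwrite("pics/pre.png",np.vstack([top,side])[:,:,::-1])
```

```text
t 5.5 pos [ 0.6229 -0.1891  0.1208] F [ 0.1225 -1.3324 -0.7642] w 0.3053225545854583 j [-19.1236   6.5747  93.0326  -0.0147  80.4212 -34.3523]
shift [ 0.      0.0018 -0.0012] turn [-0.0006 -0.0001 -0.0012]
```

View pics/pre.png

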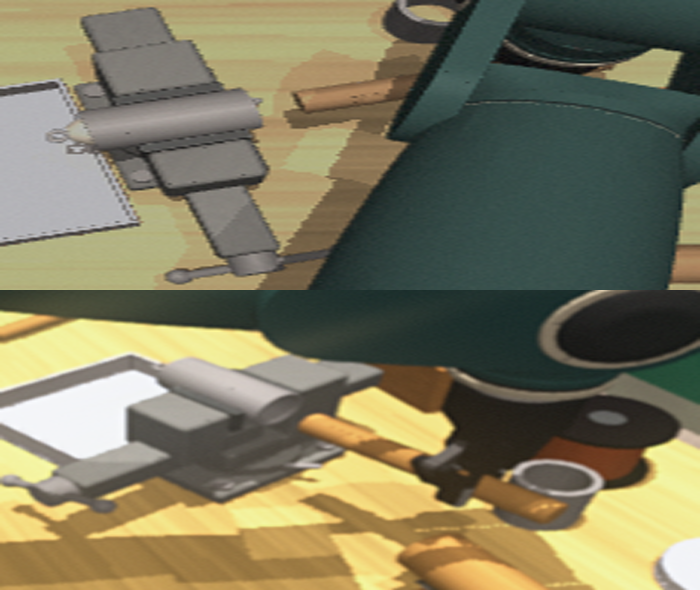

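Both views show the rod in line with the bore, with its tip about 30 mm short of the near end. I'll check the offset using the side and top depth.

Run:
```python
from h import *
from scipy.optimize import least_squares
A=np.array([.567,.022,.145])  # point on conduit axis
yv=np.array([-.2639,.9646,0]);xv=np.array([.9646,.2639,0])
for n,b in(("side",(324,372,215,265)),("top",(318,362,160,185))):
    f=np.load(n+"1.npz");hsv=cv2.cvtColor(f["p"],cv2.COLOR_RGB2HSV);Q=cloud(n,f["d"])[b[2]:b[3],b[0]:b[1]].reshape(-1,3);h=hsv[b[2]:b[3],b[0]:b[1]].reshape(-1,3)
    Q=Q[(Q[:,2]>.125)&(Q[:,2]<.175)]-A
    x,y,z=Q@xv,Q@yv,Q[:,2];k=(abs(x)<.03)&(y<-.06);x,y,z=x[k],y[k],z[k]
    r=least_squares(lambda q:np.hypot(x-q[0]-q[2]*(y+.12),z-q[1]-q[3]*(y+.12))-.014,[0,0,0,0],loss="soft_l1",f_scale=.001)
    print(n,k.sum(),"offset x,z at vise-rel y=-.12:",r.x[:2],"slopes",r.x[2:],"y range",np.percentile(y,[1,99]))
```

```text
side 582 offset x,z at vise-rel y=-.12: [-0.0006 -0.0017] slopes [ 0.0043 -0.0039] y range [-0.1797 -0.0824]
top 434 offset x,z at vise-rel y=-.12: [-0.0005 -0.0017] slopes [ 0.0019 -0.0047] y range [-0.1572 -0.0829]
```

Emit:
{"api": "servo_tool", "payload": {"targets": [-1, 0, 0.001, -0.0015, 0, 0, 0, -1, 0.015, 0.001, -0.0015, 0, 0, 0, -1, 0.03, 0.001, -0.0015, 0, 0, 0, -1, 0.045, 0.001, -0.0015, 0, 0, 0, -1, 0.055, 0.001, -0.0015, 0, 0, 0]}}

```text
time_s: 6.1
eef_pos: [0.6097, -0.1329, 0.1226]
tool_rot: [[-0.265, 0.964, 0.0], [0.964, 0.265, 0.0], [0.0, 0.0, -1.0]]
ft_force: [-0.1, -0.1, -0.7]
gripper_width: 0.307
gripper_force: 78.8
```

Emit:
{"api": "servo_tool", "payload": {"targets": [-1, 0.003, 0, 0, 0, 0, 0, -1, 0.006, 0, 0, 0, 0, 0, -1, 0.009, 0, 0, 0, 0, 0, -1, 0.012, 0, 0, 0, 0, 0, -1, 0.015, 0, 0, 0, 0, 0]}}

```text
time_s: 6.6
eef_pos: [0.6062, -0.1202, 0.1225]
tool_rot: [[-0.264, 0.965, -0.0], [0.965, 0.264, 0.0], [0.0, -0.0, -1.0]]
ft_force: [0.0, -0.4, -0.1]
gripper_width: 0.307
gripper_force: 78.8
```

Emit:
{"api": "servo_tool", "payload": {"targets": [-1, 0.002, 0, 0, 0, 0, 0, -1, 0.004, 0, 0, 0, 0, 0, -1, 0.006, 0, 0, 0, 0, 0, -1, 0.008, 0, 0, 0, 0, 0, -1, 0.01, 0, 0, 0, 0, 0]}}

```text
time_s: 7.1
eef_pos: [0.6035, -0.1104, 0.1225]
tool_rot: [[-0.264, 0.965, 0.0], [0.965, 0.264, -0.0], [-0.0, 0.0, -1.0]]
ft_force: [0.5, -0.5, -0.3]
gripper_width: 0.305
gripper_force: 78.8
```

Emit:
{"api": "servo_tool", "payload": {"targets": [-1, 0.002, 0, 0, 0, 0, 0, -1, 0.004, 0, 0, 0, 0, 0, -1, 0.006, 0, 0, 0, 0, 0, -1, 0.008, 0, 0, 0, 0, 0, -1, 0.01, 0, 0, 0, 0, 0]}}

```text
time_s: 7.6
eef_pos: [0.6014, -0.1028, 0.123]
tool_rot: [[-0.263, 0.965, 0.002], [0.965, 0.263, -0.004], [-0.004, 0.001, -1.0]]
ft_force: [4.9, -17.0, -1.6]
gripper_width: 0.303
gripper_force: 78.8
```

Emit:
{"api": "servo_tool", "payload": {"targets": [-1, 0.002, 0, 0, 0, 0, 0, -1, 0.004, 0, 0, 0, 0, 0, -1, 0.006, 0, 0, 0, 0, 0, -1, 0.008, 0, 0, 0, 0, 0, -1, 0.01, 0, 0, 0, 0, 0]}}

```text
time_s: 8.1
eef_pos: [0.5987, -0.0932, 0.123]
tool_rot: [[-0.263, 0.965, 0.002], [0.965, 0.263, -0.004], [-0.004, 0.001, -1.0]]
ft_force: [3.8, -17.3, -0.9]
gripper_width: 0.303
gripper_force: 78.8
```

Emit:
{"api": "servo_tool", "payload": {"targets": [-1, 0.002, 0, 0, 0, 0, 0, -1, 0.004, 0, 0, 0, 0, 0, -1, 0.006, 0, 0, 0, 0, 0, -1, 0.008, 0, 0, 0, 0, 0, -1, 0.01, 0, 0, 0, 0, 0]}}

```text
time_s: 8.6
eef_pos: [0.5961, -0.0835, 0.123]
tool_rot: [[-0.263, 0.965, 0.002], [0.965, 0.263, -0.004], [-0.004, 0.001, -1.0]]
ft_force: [4.7, -17.3, -1.5]
gripper_width: 0.307
gripper_force: 78.8
```

Emit:
{"api": "servo_tool", "payload": {"targets": [-1, 0.002, 0, 0, 0, 0, 0, -1, 0.004, 0, 0, 0, 0, 0, -1, 0.006, 0, 0, 0, 0, 0, -1, 0.008, 0, 0, 0, 0, 0, -1, 0.01, 0, 0, 0, 0, 0]}}

```text
time_s: 9.1
eef_pos: [0.5933, -0.0728, 0.1229]
tool_rot: [[-0.263, 0.965, 0.001], [0.965, 0.263, -0.002], [-0.002, 0.0, -1.0]]
ft_force: [0.3, 0.3, -0.6]
gripper_width: 0.307
gripper_force: 78.8
```

Emit:
{"api": "servo_tool", "payload": {"targets": [-1, 0.002, 0, 0, 0, 0, 0, -1, 0.004, 0, 0, 0, 0, 0, -1, 0.006, 0, 0, 0, 0, 0, -1, 0.008, 0, 0, 0, 0, 0, -1, 0.01, 0, 0, 0, 0, 0]}}

```text
time_s: 9.6
eef_pos: [0.5903, -0.0621, 0.1225]
tool_rot: [[-0.264, 0.965, 0.0], [0.965, 0.264, 0.0], [0.0, 0.0, -1.0]]
ft_force: [0.7, -0.5, -1.0]
gripper_width: 0.305
gripper_force: 78.8
```

Run:
```python
from h import *
s=arm.get_state();yv=np.array([-.2639,.9646])
print("rod centre vise y",(s["eef_pos"][:2]-[.581,-.029])@yv+.0355-.045, s["ft_force"],s["time_s"])
o=[]
for n,c in(("top",(140,270,180,340)),("side",(150,290,180,380))):
    p,d=arm.read_camera(n);np.savez(n+"2.npz",p=p,d=d)
    o.append(cv2.resize(p[c[0]:c[1],c[2]:c[3]],(420,300),interpolation=cv2.INTER_CUBIC))
cv2.imwrite("pics/push.png",np.vstack(o)[:,:,::-1])
```

```text
rod centre vise y -0.043874225582021094 [ 0.6517 -0.5257 -0.9694] 9.6
```

View pics/push.png

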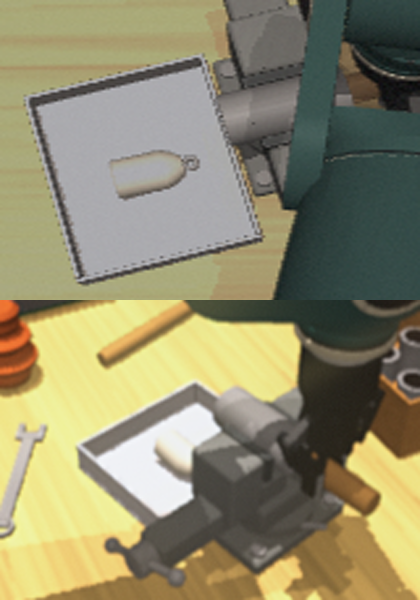

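The mandrel lies in the tray at about (150,172) in the crop, and the rod is still in the bore. Now I'll draw the rod out.

Emit:
{"api": "servo_tool", "payload": {"targets": [-1, -0.02, 0, 0, 0, 0, 0, -1, -0.05, 0, 0, 0, 0, 0, -1, -0.08, 0, 0, 0, 0, 0, -1, -0.11, 0, 0, 0, 0, 0, -1, -0.14, 0, 0, 0, 0, 0]}}

```text
time_s: 10.2
eef_pos: [0.6275, -0.1986, 0.1225]
tool_rot: [[-0.264, 0.965, -0.0], [0.965, 0.264, -0.0], [-0.0, -0.0, -1.0]]
ft_force: [0.1, -0.2, -1.5]
gripper_width: 0.303
gripper_force: 78.8
```

Run:
```python
from h import *
go(.495,-.3565,.122,1.0)
f=arm.read_camera("side")[1];Q=cloud("side",f)
A=np.array([.567,.022,.145]);yv=np.array([-.2639,.9646,0]);xv=np.array([.9646,.2639,0])
Q=Q.reshape(-1,3)-A;x,y,z=Q@xv,Q@yv,Q[:,2];k=(abs(x)<.012)&(z>0)&(z<.017)&(y<-.065)&(y>-.29)
h,e=np.histogram(y[k],bins=np.arange(-.29,-.06,.01));print(h);print(e)
print(np.percentile(y[k],[0,.5,99.5,100]))
```

```text
t 10.2 pos [ 0.6275 -0.1986  0.1225] F [ 0.0607 -0.1512 -1.4808] w 0.3028734110125501 j [-19.7833   7.3674  92.0033  -0.0013  80.6305 -35.0847]
shift [-0.1173 -0.1695  0.0005] turn [-0.      0.      0.2496]
[65 63 64 56 60 23  7  0  0  0 36 48 49 46 49 45 45 46 42 34  0  0]
[-0.29 -0.28 -0.27 -0.26 -0.25 -0.24 -0.23 -0.22 -0.21 -0.2  -0.19 -0.18
 -0.17 -0.16 -0.15 -0.14 -0.13 -0.12 -0.11 -0.1  -0.09 -0.08 -0.07]
[-0.29   -0.2893 -0.0933 -0.0922]
```

No slip. Back over the rack.

Emit:
{"api": "servo_tool", "payload": {"targets": [-1, -0.117, -0.169, 0, 0, 0, 0.25, -1, -0.117, -0.169, 0, 0, 0, 0.25, -1, -0.117, -0.169, 0, 0, 0, 0.25, -1, -0.117, -0.169, 0, 0, 0, 0.25, -1, -0.117, -0.169, 0, 0, 0, 0.25]}}

```text
time_s: 10.75
eef_pos: [0.4922, -0.3582, 0.1226]
tool_rot: [[-0.013, 1.0, -0.001], [1.0, 0.013, -0.001], [-0.001, -0.001, -1.0]]
ft_force: [0.8, 0.9, -0.5]
gripper_width: 0.301
gripper_force: 79.0
```

Emit:
{"api": "servo_tool", "payload": {"targets": [-1, 0, 0, 0, 0, 0, 0, -1, 0, 0, 0, 0, 0, 0, -1, 0, 0, 0, 0, 0, 0]}}

```text
time_s: 11.05
eef_pos: [0.496, -0.3539, 0.1225]
tool_rot: [[-0.018, 1.0, 0.0], [1.0, 0.018, 0.0], [0.0, 0.0, -1.0]]
ft_force: [-0.5, 0.2, -1.3]
gripper_width: 0.302
gripper_force: 79.0
```

```bash
python3 -c "
from h import *
go(.495,-.3565,.0275,1)"
```

```text
t 11.05 pos [ 0.496  -0.3539  0.1225] F [-0.4899  0.1513 -1.2558] w 0.3019101247372532 j [-37.9138   1.3895  98.3359   0.0121  80.2812 -38.9678]
shift [-0.0026 -0.001   0.0949] turn [ 0.     -0.0002  0.0009]
```

Emit:
{"api": "servo_tool", "payload": {"targets": [-1, -0.002, -0.001, 0.03, 0, 0, 0, -1, -0.002, -0.001, 0.06, 0, 0, 0, -1, -0.002, -0.001, 0.075, 0, 0, 0, -1, -0.002, -0.001, 0.085, 0, 0, 0, -1, -0.002, -0.001, 0.09, 0, 0, 0]}}

```text
time_s: 11.55
eef_pos: [0.4946, -0.3565, 0.0322]
tool_rot: [[-0.018, 1.0, -0.0], [1.0, 0.018, 0.0], [0.0, -0.0, -1.0]]
ft_force: [0.5, 0.3, -1.0]
gripper_width: 0.306
gripper_force: 79.0
```

Emit:
{"api": "servo_tool", "payload": {"targets": [-1, 0, 0, 0.002, 0, 0, 0, -1, 0, 0, 0.003, 0, 0, 0, -1, 0, 0, 0.004, 0, 0, 0, -1, 0, 0, 0.004, 0, 0, 0]}}

```text
time_s: 11.95
eef_pos: [0.4944, -0.357, 0.029]
tool_rot: [[-0.017, 1.0, 0.001], [1.0, 0.017, -0.0], [-0.0, 0.001, -1.0]]
ft_force: [0.5, 0.1, -0.7]
gripper_width: 0.308
gripper_force: 79.0
```

Emit:
{"api": "servo_tool", "payload": {"targets": [-1, 0, 0, 0.001, 0, 0, 0, -1, 0, 0, 0.002, 0, 0, 0, -1, 0, 0, 0.002, 0, 0, 0]}}

```text
time_s: 12.25
eef_pos: [0.4947, -0.3571, 0.0272]
tool_rot: [[-0.017, 1.0, 0.001], [1.0, 0.017, -0.001], [-0.001, 0.001, -1.0]]
ft_force: [1.5, 0.1, 4.0]
gripper_width: 0.309
gripper_force: 79.8
```

Emit:
{"api": "servo_tool", "payload": {"targets": [-0.3, 0, 0, 0, 0, 0, 0, -0.1, 0, 0, 0, 0, 0, 0, 0.1, 0, 0, 0, 0, 0, 0, 0.3, 0, 0, 0, 0, 0, 0, 0.4, 0, 0, 0, 0, 0, 0]}}

```text
time_s: 12.75
eef_pos: [0.4941, -0.3568, 0.0264]
tool_rot: [[-0.017, 1.0, -0.0], [1.0, 0.017, 0.0], [0.0, -0.0, -1.0]]
ft_force: [-0.2, 0.1, 0.5]
gripper_width: 0.697
gripper_force: 0.0
```

Emit:
{"api": "servo_tool", "payload": {"targets": [0.4, 0, 0, 0, 0, 0, 0, 0.4, 0, 0, -0.01, 0, 0, 0, 0.4, 0, 0, -0.04, 0, 0, 0, 0.4, 0, 0, -0.08, 0, 0, 0, 0.4, 0, 0, -0.12, 0, 0, 0]}}

```text
time_s: 13.25
eef_pos: [0.494, -0.3567, 0.1485]
tool_rot: [[-0.017, 1.0, -0.0], [1.0, 0.017, 0.0], [0.0, -0.0, -1.0]]
ft_force: [0.2, -0.6, -0.2]
gripper_width: 0.701
gripper_force: 0.0
```

Emit:
{"api": "servo_tool", "payload": {"targets": [0.4, 0, 0, -0.04, 0, 0, 0, 0.4, 0, 0, -0.05, 0, 0, 0, 0.4, 0, 0, -0.05, 0, 0, 0, 0.4, 0, 0, -0.05, 0, 0, 0]}}

```text
time_s: 13.65
eef_pos: [0.4939, -0.3566, 0.1955]
tool_rot: [[-0.017, 1.0, -0.001], [1.0, 0.017, 0.001], [0.001, -0.001, -1.0]]
ft_force: [0.6, -0.5, -0.3]
gripper_width: 0.702
gripper_force: 0.0
```

Run:
```python
from h import *
s=arm.get_state();print(s["eef_pos"],s["time_s"])
p,d=arm.read_camera("wrist");cv2.imwrite("pics/w3.png",p[:,:,::-1])
```

```text
[ 0.4939 -0.3566  0.1955] 13.65
```

View pics/w3.png

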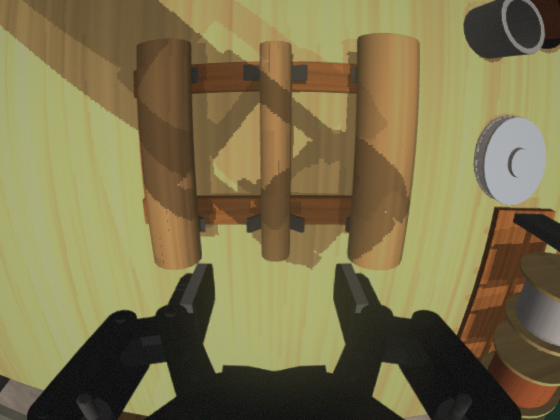

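The wrist view shows the slim rod seated in both middle Vs, from (276,42) to (276,261), with the other rods where they were. Handing in.

```bash
python3 -c "
from plant import arm
print(arm.hand_in())"
```

```text
the job is handed in; nothing more can be done
None
```

The job is handed in at about 13.7 s of the 54 s allowed: the mandrel was pushed out into the tray at a steady 17–18 N, and the slim rod is back in its middle Vs in the rack; the hand-in gave no verdict.

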